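# Hang spacer plates on a hook in order and press the pack home

### The job

Hang the two free-standing spacer plates on the hook, in front of the low one that hangs there: first the middle-height plate, then the tall one. Set each astride the hook's bar, push it back along the bar until the whole pack comes up solid against the stop collar, and keep a steady push of about 10 N on it for half a second before you let go and fetch the next. Be gentle (no push over 40 N, no hard knock on the hook), leave the pack closed up and hanging square on the bar, and do not disturb the nut and blocks lying around.

Things in the scene. Friction and masses are not known exactly. Their poses are not given: they have to be found in the camera images.
- hook_stand: dark steel hook stand, fixed. Origin: on its underside, below the front face of the post; z up. Base 216 x 110 x 12 mm from x = -0.171 to 0.045; post 44 mm wide, 20 thick, 111 high. A level bright bar, 20 mm wide and 16 deep, flat top 100 mm above the origin, points from the post along the stand's -x axis to the robot. A hanging plate's origin is 40 mm above the stand's
- hook_tip (a point): top of the upturned tip in which the bar ends, mid-thickness. The tip is 10 mm thick, 20 mm wide, rises 20 mm above the bar's top, and its inner face is 152 mm from the post's face. Axes as the stand's
- bar_root (a point): top of the bar where it meets the post's front face; axes as the stand's. A dark stop collar (34 mm wide, 12 long, 8 high above the bar's top, 14 at its screw) is clamped on the bar, its front face 12 to 44 mm from this point. It does not move. Where exactly it sits is not measured: it must be felt
- low_plate: low spacer plate, bare aluminium, like a saddle: 20 mm thick (x), 62 wide (y); two legs 60 mm long; slot between them 24 mm wide, its mouth flared to 38, its flat ceiling 60 mm above the leg ends; top at 82 mm. Hangs loose on the bar, 2 to 14 mm before the stop collar, and slides when pushed. Origin: midway between the leg ends, mid-thickness; z up, x along the bar to the post
- middle_plate: middle-height spacer plate, 0.2 to 0.3 kg: as the low plate (same thickness, width, legs, slot), with a grip tab on top, 26 mm wide (y), 20 mm thick (x), from 82 up to 120 mm above the leg ends. Stands on its legs on the cart, left of the stand. Front and back are alike. Origin: midway between the leg ends, mid-thickness; z up
- tall_plate: tall spacer plate, 0.2 to 0.4 kg: as the middle one, but its grip tab reaches up to 158 mm above the leg ends, 38 mm above the middle plate's. Stands on its legs on the cart, left of the stand. Front and back are alike. Origin: midway between the leg ends, mid-thickness; z up
- coupling_nut: grey steel coupling nut lying on the cart, 41 x 52 x 36 mm, to be left alone. Origin: centre of its underside
- green_block: small green painted bracket block with a bolt head on it, 36 x 48 x 35 mm, to be left alone. Origin: centre of its underside
- wood_block: brown wooden block lying behind the stand, 62 x 90 x 29 mm, to be left alone. Origin: centre of its underside

How it is judged:
On the way, in this order (a step that is already met when the one before it is completed fails the run):
1. the middle plate hangs on the bar flat against the low plate and is pressed on it with at least 3 N, the stop collar taking the push (x of middle_plate in the frame of low_plate between -0.023 and -0.017 m and y of middle_plate in the frame of low_plate between -0.006 and 0.006 m and z of middle_plate in the frame of low_plate between -0.004 and 0.004 m and contact force between low_plate and middle_plate above 3 N), for 0.2 s.
2. the tall plate hangs on the bar flat against the middle plate and is pressed on it with at least 3 N (x of middle_plate in the frame of low_plate between -0.023 and -0.017 m and y of middle_plate in the frame of low_plate between -0.006 and 0.006 m and z of middle_plate in the frame of low_plate between -0.004 and 0.004 m and x of tall_plate in the frame of low_plate between -0.044 and -0.036 m and y of tall_plate in the frame of low_plate between -0.006 and 0.006 m and z of tall_plate in the frame of low_plate between -0.004 and 0.004 m and contact force between middle_plate and tall_plate above 3 N), for 0.2 s.
At the end, for the whole second after the job is handed in: all plates hang on the bar (height 4 mm, sideways 6 mm), upright within 4 and square to the bar within 5 degrees, at rest, in order low, middle, tall towards the tip; seen from the low plate, the middle one's centre is 20 mm (within 2) and the tall one's 40 mm (within 3) in front of it (z of low_plate in the frame of hook_stand between 0.036 and 0.044 m and y of low_plate in the frame of hook_stand between -0.006 and 0.006 m and x of middle_plate in the frame of low_plate between -0.022 and -0.018 m and y of middle_plate in the frame of low_plate between -0.006 and 0.006 m and z of middle_plate in the frame of low_plate between -0.004 and 0.004 m and x of tall_plate in the frame of low_plate between -0.043 and -0.037 m and y of tall_plate in the frame of low_plate between -0.006 and 0.006 m and z of tall_plate in the frame of low_plate between -0.004 and 0.004 m and angle between each of low_plate, middle_plate, tall_plate's own z axis and vertical below 0.07 rad and angle between the y axis of each of low_plate, middle_plate, tall_plate and the y axis of hook_stand, either way round below 0.09 rad and linear speed of each of low_plate, middle_plate, tall_plate below 0.01 m/s); the robot touches nothing.
It fails at once if a plate is pushed on another plate with more than 40 N (contact force between low_plate and middle_plate above 40 N or contact force between any of middle_plate, low_plate and tall_plate above 40 N).
It fails at once if a plate is knocked or pressed on the hook stand with more than 60 N (contact force between any of low_plate, middle_plate, tall_plate and hook_stand above 60 N).
It fails at once if the coupling nut, green block or wooden block is moved by more than 15 mm (distance of any of coupling_nut, green_block, wood_block from where it was at the start of the episode above 0.015 m).
It also fails if it takes over 72 s, if anything falls off the work surface, if the arm or the gripper's body presses on something with over 40 N, if the wrist force passes 120 N, or if a joint passes its speed limit or range.

### The arm

A 6-joint arm with a two-finger parallel gripper is mounted at the origin on a cart in front of the work surface, level with it; the furniture and walls round the work are solid. World frame = base frame: x ahead of the robot, y to its left, z up, the work surface at z = 0. Lengths are in m, angles in rad, forces in N, time in s.
With the tool pointing down it reaches from about 0.35 to 0.725 m from the base axis. Payload 6 kg.
Tool frame: the origin (TCP) lies at the very end of the fingers, on their centre line; the grasp point (between the pads) lies 19 mm behind it; z points along the fingers, y is the line along which they close (so a half turn about z gives the same grasp; the last joint's range is limited). The gripper opens to 85 mm and grips with 20 to 120 N. Pads are 22 mm wide; open, the fingers measure 114 mm over their backs; the gripper's body (76 mm by 85 mm) begins 54 mm behind the grasp point. The pads swing forward as they close: fully open they stand 13 mm farther back than shut.
Start: joints at [1.546, 0.04, 0.085, 0, -1.615, -0.334], TCP at [0.211, 0.562, 0.231] pointing down, gripper open.
Joint ranges: [-2.56, 2.56], [-1.29, 2.01], [-1.08, 1.49], [-3.29, 1.98], [-2.81, -0.18], [-2.99, 2.99]. Speed limits (rad/s): [2.57, 2.57, 3.01, 3.14, 3.14, 3.14].

### API

Orientations are given as a unit quaternion [x, y, z, w].
In Python, from cell import read_state, snapshot, close_job, regions_of gives the robot as it stands.
- The arm moves only by the tool send_rows, never from a script. Its argument "steps" is one flat list of numbers, 7 for each row, row after row: the shift along the tool's x, y, z in units of 12 cm (1.0 is 12 cm), then the turn, a rotation vector about the tool's x, y, z in units of 60 degrees (1.0 is 60 degrees), then the opening, from 0 (shut) to 1 (fully open). A call has 1 to 8 rows; each row is the pose to reach, as a shift and turn from the pose commanded when the call began, along the tool's axes at that moment; what a row does not reach only later rows make up. A row lasts 1/10 s, in which the tool goes at most 50 mm and 8.59 degrees, less where a joint would pass 70% of its speed; a pose out of reach is approached as far as the arm can. A call with a number of a shift or a turn outside -1 to 1 is refused whole. A call with a gripper value outside its range is refused whole. The fingers move at their own pace and stop on an object; "grip_force" is the grip in N (left out, the last holds). Time passes only in rows, so rows that repeat a pose let the fingers close. It gives the time, the measured TCP pose, the force, the opening and the grip force at its end, in the units of the state.
- read_state(): the state, without advancing time (a new reading comes with each control period).
- snapshot(name): name is "scene" or "top" or "wrist"; returns a dict with "frame" (400x640x3 uint8, red, green, blue), "fx", "fy", "cx", "cy" (pixels), "dist_coeffs" ([k1, k2, p1, p2, k3] as OpenCV has them; the pictures are not rectified), "R" (3x3) and "t" (3): a world point X has camera coordinates R X + t; the wrist camera has in their place "mount" (4x4, takes a point from camera to tool coordinates, whose origin is the TCP and whose axes are the flange's). Camera axes: x right, y down, z forward; pixel columns grow to the right and rows downward; lengths in m; the calibration is good to about 2 mm. A picture is of the moment at which its call begins: read the wrist's pose just before it. There is no depth.
- close_job(): hands the job in; it is judged then, once.
Trained networks look in a picture, given as the dict that the camera call returned (one of the last four; its "shot" number tells which), for a name from the list of things; names that differ only in an ending like _2 or _b are one class to them, and where a whole thing is asked for, a point or a joint stands for the part that bears it (a point fixed in the world has none). Each returns a list of dicts, best first, with "score" (0 to 1); they miss things now and then, are a little off and sometimes report something else, mostly with a low value. They report only what shows in the picture. A call takes as long as a camera call.
- regions_of(picture, label): "pixels" (400x640 bool, what is visible of it) and "bbox" ([centre column, centre row, width, height] in pixels, round what is visible of it).
The state is a dict: "time": time; "qpos": joint angles; "joint_velocities": joint speeds; "joint_torque": joint torques, N m; "tool_pos": TCP position; "orientation": TCP orientation; "ft_force": force on the tool from outside, world axes, zero at the start; "torque": the same for the moment, N m; "opening": finger opening in m; "gripper_force": force on a finger pad.
Only numpy, scipy, OpenCV 4.12 (cv2) and the standard library are available. Lean on these libraries where they do the work, as an engineer would, in place of code of your own. Each camera call takes 0.05 s, during which the arm holds its last target. There are 200 camera calls.

## Working session

There is one attempt and no reset: what is moved stays moved. The work goes in short steps, Python scripts to look and compute and a tool call to move; the robot and the scene stay as the last step left them, time stands still between calls to the robot, and variables do not carry over. Pictures are saved under pics/ and viewed, at most 10 in all, crops included, and the job is handed in when it is done.

Besides the shell and the picture viewer there is one more tool, called after "Request:" in YAML: its name, and indented under it one key for each argument. send_rows: Moves the arm, as the interface text tells. Shifts and turns lie within -1 to 1; 1 stands for 12 cm of shift or 60 degrees of turn. Its arguments: {"type":"object","properties":{"steps":{"type":"array"},"grip_force":{"type":"number"}},"required":["steps"]}

```bash
ls; mkdir -p pics; cat > h.py <<'E'
import numpy as np,cv2
from cell import read_state,snapshot,close_job,regions_of
from scipy.spatial.transform import Rotation as Ro
def cam(name):
    s=read_state(); p=snapshot(name)
    if 'R' in p: return p,np.array(p['R']),np.array(p['t'])
    T=np.eye(4);T[:3,:3]=Ro.from_quat(s['orientation']).as_matrix();T[:3,3]=s['tool_pos']
    M=np.linalg.inv(T@np.array(p['mount'])); return p,M[:3,:3],M[:3,3]
def KD(p): return np.array([[p['fx'],0,p['cx']],[0,p['fy'],p['cy']],[0,0,1.]]),np.array(p['dist_coeffs'],float)
def ray(c,uv):
    p,R,t=c;K,D=KD(p);x=cv2.undistortPoints(np.array(uv,float).reshape(-1,1,2),K,D).reshape(-1,2)
    d=np.c_[x,np.ones(len(x))]@R; return -R.T@t,d
def atz(c,uv,z):
    o,d=ray(c,uv); return o+d*((z-o[2])/d[:,2])[:,None]
def proj(c,X):
    p,R,t=c;K,D=KD(p);return cv2.projectPoints(np.array(X,float).reshape(-1,1,3),cv2.Rodrigues(R)[0],t,K,D)[0].reshape(-1,2)
def save(c,n): cv2.imwrite('pics/'+n,c[0]['frame'][:,:,::-1])
E
python3 - <<'E'
from h import *
s=read_state();print(s)
import pickle
out={}
for n in ['scene','top']:
    c=cam(n);save(c,n+'0.png');print(n,-c[1].T@c[2],c[0]['fx'])
    for l in ['hook_stand','low_plate','middle_plate','tall_plate','coupling_nut','green_block','wood_block']:
        for r in regions_of(c[0],l)[:2]: print(l,round(r['score'],2),np.round(r['bbox'],1)); 
E
```

```text
pics
{'time': 0.0, 'qpos': array([ 1.54572595e+00,  4.08300537e-02,  8.37885920e-02, -4.85382260e-04,
       -1.61552111e+00, -3.33728674e-01]), 'joint_velocities': array([ 0.00013507,  0.00087734, -0.00071323, -0.00018985, -0.00109691,
        0.00121492]), 'joint_torque': array([ 1.10946810e-03, -3.68198955e+01,  3.47415233e+01,  6.93200022e+00,
       -5.28095567e-03, -3.41003572e-07]), 'tool_pos': array([0.21047366, 0.56150661, 0.23025206]), 'orientation': array([ 9.83952503e-01, -1.78428227e-01, -1.03825356e-04,  9.09894909e-04]), 'ft_force': array([-0.48381478,  0.65222054, -0.21601889]), 'torque': array([-0.05797461,  0.01378225,  0.00376955]), 'gripper_force': 0.0, 'opening': 0.08532412472556623}
scene [ 0.2597917  -0.42320246  0.74997675] 374.0061971108415
low_plate 0.98 [371.6 283.5  31.2  43.3]
low_plate 0.52 [233.1 226.5  21.7  18.6]
middle_plate 0.82 [281.4 217.   25.4  43.2]
tall_plate 0.67 [236.4 173.8  23.9  56.7]
coupling_nut 0.83 [268.5 273.1  16.4  26.1]
green_block 0.9 [230.5 226.4  22.8  18. ]
wood_block 0.95 [427.4 245.7  34.7  39.7]
top [0.46260231 0.0415517  1.22206151] 421.5473831553496
hook_stand 0.66 [405.2 210.4  50.4  82.5]
low_plate 0.56 [408.6 199.9  28.5  14.2]
middle_plate 0.56 [309.  223.4  21.2   9.9]
middle_plate 0.26 [405.9 208.6  52.1  81.6]
tall_plate 0.55 [249.2 236.3  30.8   8.8]
tall_plate 0.33 [307.7 223.7  19.8  11.7]
coupling_nut 0.67 [349.2 256.6  21.   21.2]
green_block 0.65 [285.5 259.6  17.3  22.6]
wood_block 0.66 [406.4 199.6  28.9  14.8]
wood_block 0.64 [389.2 132.9  36.9  31.8]
```

```bash
python3 - <<'E'
import cv2,numpy as np
a=cv2.imread('pics/scene0.png')[130:340,200:460];b=cv2.imread('pics/top0.png')[100:290,210:450]
a=cv2.resize(a,None,fx=3,fy=3);b=cv2.resize(b,None,fx=3.3,fy=3.3,interpolation=cv2.INTER_CUBIC)
a=cv2.resize(a,(743,600));cv2.imwrite('pics/s1.png',a);cv2.imwrite('pics/t1.png',b[:600,:800])
E
```

```text
(no output)
```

View pics/s1.png

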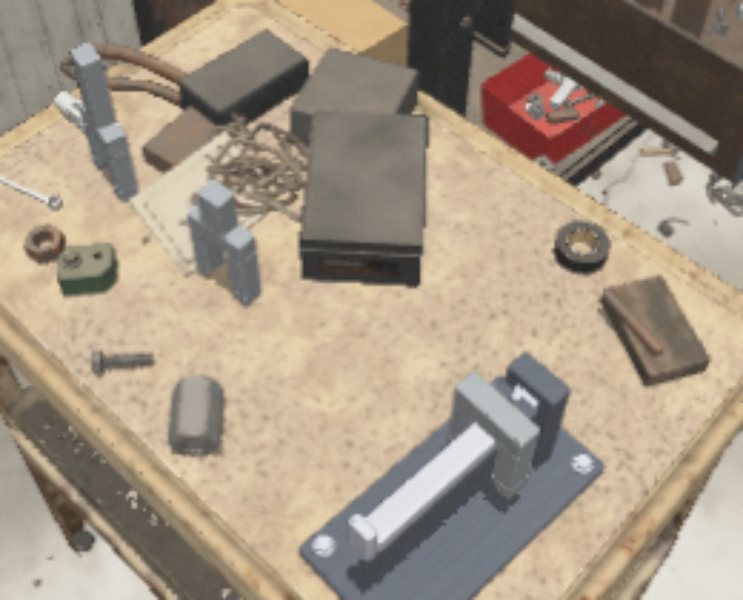

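View pics/t1.png

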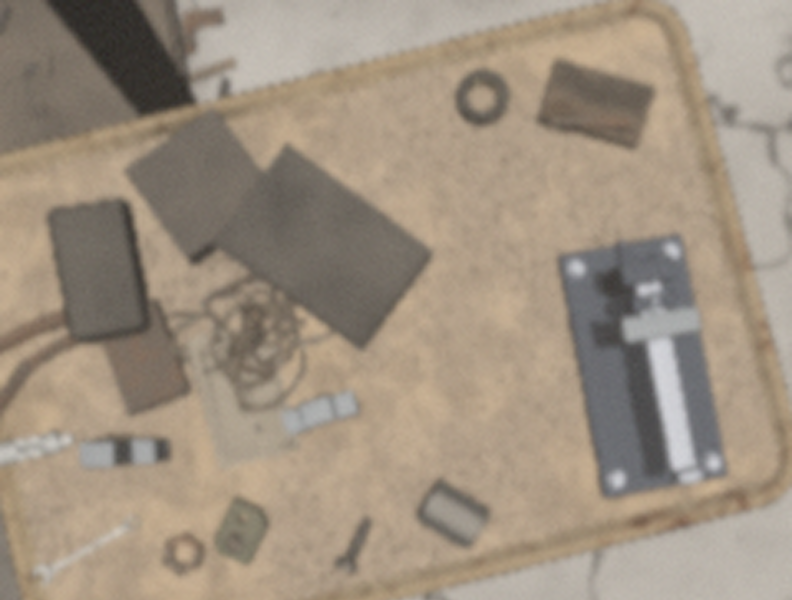

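The stand is on the right, with the bar running towards the robot and the tip at about (417,244) in the top picture. The middle plate is at about (307,224) and the tall plate at about (248,237) in the same picture. The nut and the green block lie nearer the robot than the plates.

```bash
cat >> h.py <<'E'
from scipy.optimize import minimize,least_squares
def boxes(top):
    b=[(-.01,.01,-.031,-.019,0,.06),(-.01,.01,.019,.031,0,.06),(-.01,.01,-.031,-.012,.008,.06),(-.01,.01,.012,.031,.008,.06),(-.01,.01,-.031,.031,.06,.082)]
    if top>.09: b.append((-.01,.01,-.013,.013,.082,top))
    return b
def sil(c,bx,pose):
    x,y,z,a=pose;m=np.zeros((1600,2560),np.uint8);R=Ro.from_euler('z',a).as_matrix()
    for b in bx:
        P=np.array([[b[i],b[2+j],b[4+k]] for i in(0,1) for j in(0,1) for k in(0,1)])@R.T+[x,y,z]
        q=cv2.convexHull(((proj(c,P)+.5)*4).astype(np.float32)).astype(np.int32);cv2.fillConvexPoly(m,q,1)
    return cv2.resize(m.astype(np.float32),(640,400),interpolation=cv2.INTER_AREA)
def fit(cms,bx,p0,step=(.008,.008,.004,.1)):
    def f(p):
        return sum(1-np.minimum(s:=sil(c,bx,p),m).sum()/np.maximum(s,m).sum() for c,m in cms)
    sx=np.array([p0]+[np.array(p0)+np.eye(len(p0))[i]*step[i] for i in range(len(p0))])
    r=minimize(f,p0,method='Nelder-Mead',options=dict(initial_simplex=sx,xatol=1e-4,fatol=1e-4,maxiter=200));return r.x,r.fun/len(cms)
E
python3 - <<'E'
from h import *
S=cam('scene');T=cam('top')
g=lambda c,l:regions_of(c[0],l)[0]
for l,top in [('middle_plate',.12),('tall_plate',.158)]:
    a,b=g(S,l),g(T,l);X=atz(T,b['bbox'][:2],top-.05)[0]
    best=min((fit([(S,a['pixels'].astype(np.float32)),(T,b['pixels'].astype(np.float32))],boxes(top),[X[0],X[1],0,w]) for w in(-.3,.3)),key=lambda r:r[1])
    print(l,np.round(best[0],4),best[1])
for l in ['coupling_nut','green_block']: print(l,atz(T,g(T,l)['bbox'][:2],.03)[0])
# stand from base corners (z=.012)
cT=np.array([(558,255),(680,236),(727,473),(604,496)])/3.3+[210,100]
W=atz(T,cT,.012);print(np.round(W,4))
loc=np.array([(.045,.055),(.045,-.055),(-.171,-.055),(-.171,.055)])
f=lambda p:((loc@np.array([[np.cos(p[2]),-np.sin(p[2])],[np.sin(p[2]),np.cos(p[2])]]).T+p[:2])-W[:,:2]).ravel()
r=least_squares(f,[.5,-.2,0]);print(r.x,np.round(r.fun,4))
x,y,a=r.x;tip=np.array([x-.157*np.cos(a),y-.157*np.sin(a),.12]);print('tip',tip,proj(T,tip),proj(S,tip))
print('scene seen tip',np.array([363,522])/2.857+[200,130],'top seen',np.array([691,476])/3.3+[210,100])
for r in regions_of(T[0],'hook_tip')[:1]+regions_of(S[0],'hook_tip')[:1]: print(r['bbox'],r['score'])
E
```

```text
middle_plate [ 0.4755  0.1024 -0.002   0.2665] 0.13659942150115967
tall_plate [0.4466 0.2661 0.0005 0.0246] 0.1858895719051361
coupling_nut [ 0.3848795  -0.00967067  0.03      ]
green_block [0.37525516 0.16396302 0.03      ]
[[ 0.6064 -0.1069  0.012 ]
 [ 0.6207 -0.2139  0.012 ]
 [ 0.4137 -0.2469  0.012 ]
 [ 0.3963 -0.1402  0.012 ]]
[ 0.57150809 -0.16720086  0.15556502] [ 0.0011  0.001   0.0038 -0.0007 -0.0026 -0.0011 -0.0022  0.0008]
tip [ 0.416404   -0.19152618  0.12      ] [[418.90193956 244.23907924]] [[325.41673671 313.13561049]]
scene seen tip [327.05635282 312.70913546] top seen [419.39393939 244.24242424]
[404.0, 210.8, 53.7, 78.0] 0.82
[359.1, 306.2, 111.1, 108.4] 0.82
```

```bash
cat > mv.py <<'E'
import sys;from h import *
# print tool-frame shift / turn units from here to x y z yaw (tool x axis heading), tool pointing down
def plan(x,y,z,yaw):
    s=read_state();R=Ro.from_quat(s['orientation']);p=np.array(s['tool_pos'])
    G=Ro.from_euler('z',yaw)*Ro.from_euler('x',np.pi)
    d=R.inv().apply(np.array([x,y,z])-p)/.12;w=(R.inv()*G).as_rotvec()/np.radians(60)
    k=max(1,abs(d).max(),abs(w).max());n=np.linalg.norm(d)*.12/k/.05
    print('t',round(s['time'],2),'p',p.round(4),'F',np.round(s['ft_force'],1),'open',round(s['opening'],4))
    print('shift',d.round(3),'turn',w.round(3),'calls',round(k,2),'-> first',(d/k).round(3),(w/k).round(3),'rows',round(n,1),'turnrows',round(np.linalg.norm(w)*60/k/8.59,1))
if __name__=='__main__': plan(*map(float,sys.argv[1:]))
E
python3 mv.py .4755 .1024 .23 .2665
python3 -c "
from h import *;p=snapshot('wrist');print(np.array(p['mount']).round(3),p['fx'])"
```

```text
t 1.3 p [0.2107 0.5618 0.2312] F [0.4 0.  0.1] open 0.0856
shift [3.411 2.809 0.011] turn [ 0.    -0.    -0.597] calls 3.41 -> first [1.    0.824 0.003] [ 0.    -0.    -0.175] rows 3.1 turnrows 1.2
[[ 0.    -0.965 -0.262  0.067]
 [ 1.    -0.     0.001  0.   ]
 [-0.001 -0.262  0.965 -0.143]
 [ 0.     0.     0.     1.   ]] 300.68499314032755
```

Request:
send_rows:
  steps: [0.33,0.27,0,0,0,0,1,0.67,0.55,0,0,0,0,1,1,0.82,0,0,0,0,1]

```text
time: 1.65
tool_pos: [0.2863, 0.4306, 0.2311]
orientation: [0.984, -0.178, 0.0, 0.0]
ft_force: [0.9, 0.5, 0.9]
opening: 0.0854
gripper_force: 0.0
```

Request:
send_rows:
  steps: [0.33,0.27,0,0,0,0,1,0.67,0.55,0,0,0,0,1,1,0.82,0,0,0,0,1]

```text
time: 1.95
tool_pos: [0.3616, 0.3004, 0.2316]
orientation: [0.984, -0.178, 0.0, -0.0]
ft_force: [1.6, 0.8, 0.2]
opening: 0.0855
gripper_force: 0.0
```

Request:
send_rows:
  steps: [0.33,0.27,0,0,0,-0.12,1,0.67,0.55,0,0,0,-0.24,1,1,0.82,0,0,0,-0.36,1,1,0.82,0,0,0,-0.48,1,1,0.82,0,0,0,-0.6,1,1,0.82,0,0,0,-0.6,1]

```text
time: 2.55
tool_pos: [0.4391, 0.1673, 0.2314]
orientation: [0.991, 0.134, 0.0, -0.0]
ft_force: [-0.5, -0.7, -0.1]
opening: 0.0854
gripper_force: 0.0
```

```bash
python3 mv.py .4755 .1024 .23 .2665
cat > look.py <<'E'
import sys;from h import *
l,top=sys.argv[1],float(sys.argv[2]);p0=list(map(float,sys.argv[3:7]))
c=cam('wrist');save(c,sys.argv[7])
for r in regions_of(c[0],l)[:2]:
    print(r['score'],r['bbox']);x=fit([(c,r['pixels'].astype(np.float32))],boxes(top),p0,(.008,.008,.003,.1));print(np.round(x[0],4),x[1])
E
python3 look.py middle_plate .12 .4755 .1024 0 .2665 w1.png
```

```text
t 2.55 p [0.4391 0.1673 0.2314] F [-0.5 -0.7 -0.1] open 0.0854
shift [0.149 0.602 0.012] turn [-0.    -0.     0.002] calls 1 -> first [0.149 0.602 0.012] [-0.    -0.     0.002] rows 1.5 turnrows 0.0
0.81 [388.2, 177.7, 70.1, 36.0]
[ 4.758e-01  1.005e-01 -3.000e-04  2.280e-01] 0.0925784707069397
```

Request:
send_rows:
  steps: [0.07,0.3,0,0,0,0,1,0.15,0.6,0,0,0,0,1,0.15,0.6,0.1,0,0,0,1,0.15,0.6,0.1,0,0,0,1]

```text
time: 3.05
tool_pos: [0.4748, 0.1032, 0.2174]
orientation: [0.991, 0.133, -0.001, 0.0]
ft_force: [-0.4, 1.3, -0.5]
opening: 0.0853
gripper_force: 0.0
```

```bash
python3 look.py middle_plate .12 .4755 .1015 0 .25 w2.png;python3 mv.py .4755 .1015 .087 .25
```

```text
0.66 [319.8, 196.7, 69.9, 47.2]
[ 0.4733  0.0999 -0.0085  0.301 ] 0.043194472789764404
t 3.15 p [0.475  0.1039 0.2191] F [ 0.1 -0.1  0.2] open 0.0854
shift [-1.000e-03  2.000e-02  1.101e+00] turn [0.    0.001 0.018] calls 1.1 -> first [-0.     0.018  1.   ] [0.    0.001 0.017] rows 2.4 turnrows 0.1
```

View pics/w2.png

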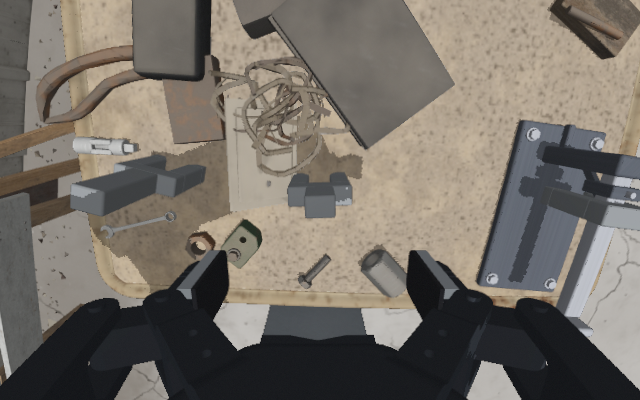

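The picture shows the middle plate at about (320,196), square to the open fingers and centred between them. I'll go down and grip.

Request:
send_rows:
  steps: [0,0.02,0.4,0,0,0,1,0,0.02,0.75,0,0,0,1,0,0.02,0.9,0,0,0,1,0,0.02,1,0,0,0,1]

```text
time: 3.55
tool_pos: [0.4752, 0.1017, 0.0979]
orientation: [0.991, 0.135, -0.001, 0.0]
ft_force: [0.2, 0.2, 0.9]
opening: 0.0856
gripper_force: 0.0
```

Request:
send_rows:
  steps: [0,0,0.1,0,0,0,1,0,0,0.1,0,0,0,0,0,0,0.1,0,0,0,0,0,0,0.1,0,0,0,0,0,0,0.1,0,0,0,0,0,0,0.1,0,0,0,0,0,0,0.1,0,0,0,0]
  grip_force: 60

```text
time: 4.25
tool_pos: [0.4767, 0.1013, 0.0884]
orientation: [0.991, 0.134, 0.001, -0.0]
ft_force: [-0.6, 0.5, 5.0]
opening: 0.025
gripper_force: 59.3
```

Request:
send_rows:
  steps: [0,0,-0.2,0,0,0,0,0,0,-0.6,0,0,0,0,0,0,-1,0,0,0,0,0,0,-1,0,0,0,0]

```text
time: 4.65
tool_pos: [0.4784, 0.1013, 0.2146]
orientation: [0.991, 0.134, 0.005, -0.001]
ft_force: [0.3, 0.5, -0.5]
opening: 0.025
gripper_force: 59.5
```

```bash
python3 mv.py .4529 -.1858 .265 .1556
```

```text
t 4.65 p [0.4784 0.1013 0.2146] F [ 0.3  0.5 -0.5] open 0.025
shift [-0.837  2.249 -0.43 ] turn [-0.001 -0.01   0.108] calls 2.25 -> first [-0.372  1.    -0.191] [-0.    -0.005  0.048] rows 2.6 turnrows 0.3
```

Request:
send_rows:
  steps: [-0.1,0.3,-0.3,0,0,0,0,-0.25,0.65,-0.43,0,0,0.05,0,-0.37,1,-0.43,0,0,0.11,0]

```text
time: 4.95
tool_pos: [0.4654, -0.0277, 0.2614]
orientation: [0.997, 0.077, 0.002, -0.0]
ft_force: [1.5, 0.0, -1.8]
opening: 0.0251
gripper_force: 59.9
```

Request:
send_rows:
  steps: [-0.1,0.35,0,0,0,0,0,-0.2,0.7,0,0,0,0,0,-0.3,0.9,0,0,0,0,0,-0.3,0.9,0,0,0,0,0,-0.3,0.9,0,0,0,0,0]

```text
time: 5.45
tool_pos: [0.4459, -0.1391, 0.2581]
orientation: [0.997, 0.076, -0.001, -0.0]
ft_force: [-0.1, 0.1, -1.5]
opening: 0.025
gripper_force: 59.9
```

```bash
python3 mv.py .4529 -.1858 .265 .1556; python3 - <<'E'
from h import *
c=cam('wrist');save(c,'w3.png')
a=.1556;O=np.array([.5715,-.1672,0]);u=np.array([np.cos(a),np.sin(a),0]);n=np.array([-u[1],u[0],0]);z=np.array([0,0,1.])
print(proj(c,[O-.152*u+.01*n+.12*z,O-.152*u-.01*n+.12*z,O-.03*u+.1*z,O-.1*u+.1*z+.01*n,O-.1*u+.1*z-.01*n,O+.11*z+.022*n,O+.111*z-.022*n,O+.045*u+.055*n+.012*z]).round(1))
E
```

```text
t 5.45 p [ 0.4459 -0.1391  0.2581] F [-0.1  0.1 -1.5] open 0.025
shift [-0.001  0.394 -0.058] turn [-0.001  0.001 -0.003] calls 1 -> first [-0.001  0.394 -0.058] [-0.001  0.001 -0.003] rows 1.0 turnrows 0.0
[[354.5 226.7]
 [374.7 226.6]
 [366.   98.5]
 [353.7 171.3]
 [373.4 171.3]
 [344.4  62.9]
 [393.4  63. ]
 [309.9  38.5]]
```

View pics/w3.png

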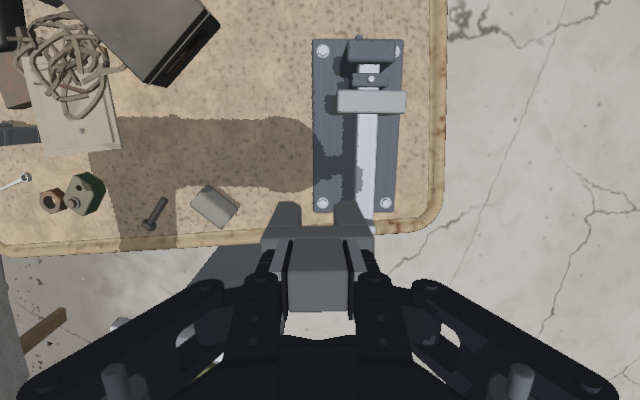

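The held plate hangs at about column 318. The bar's bright top runs down about columns 357 to 377, the low plate is at row 100 and the collar at row 79. I'll take the bar's edges from the profile.

```bash
cat > bar.py <<'E'
from h import *
c=cam('wrist');g=cv2.cvtColor(c[0]['frame'],cv2.COLOR_RGB2GRAY).astype(float)
s=read_state();p=np.array(s['tool_pos']);R=Ro.from_quat(s['orientation'])
a=.1556;O=np.array([.5715,-.1672,0]);u=np.array([np.cos(a),np.sin(a),0]);n=np.array([-u[1],u[0],0])
L=[];Rr=[]
import sys
for sd in np.arange(-.145,-.08,.004):
    q=proj(c,O+sd*u+[0,0,.1])[0];r=int(round(q[1]))
    if r<2 or r>398: continue
    row=g[r];c0=int(q[0]);d=np.diff(row[c0-25:c0+26])
    i,j=d.argmax(),d.argmin()
    L.append((c0-25+i+.5,r));Rr.append((c0-25+j+.5,r))
PL=atz(c,L,.1);PR=atz(c,Rr,.1)
w=(PL-PR)@n;print('widths',w.round(4))
ok=abs(w-.02)<.003
M=((PL+PR)/2)[ok];k=np.polyfit((M-O)@u,(M-O)@n,1);print('yaw',a+k[0],'lateral at s=-.12',np.polyval(k,-.12),'rms',np.std((M-O)@n-np.polyval(k,(M-O)@u)))
# low plate front top edge, tip
q=proj(c,[O-.06*u+[0,0,.122]+.02*n,O-.06*u+[0,0,.122]-.02*n])
for off in(-.022,.022):
    col=int(proj(c,O-.06*u+off*n+[0,0,.122])[0][0]);v=g[60:140,col];print('edges',col,[(60+i,int(v[i+1]-v[i])) for i in range(79) if abs(v[i+1]-v[i])>25])
print('cx',c[0]['cx'],'TCP proj',proj(c,p)[0])
E
python3 bar.py
python3 - <<'E'
E
```

```text
widths [0.0116 0.0136 0.0157 0.0166 0.0187 0.0196 0.0175 0.0134 0.0133 0.0133
 0.0132 0.0142 0.0141 0.0191 0.0191 0.02   0.0199]
yaw 0.163175505066343 lateral at s=-.12 -0.0019825526402093303 rms 0.00036912985761708867
edges 393 [(91, 31), (112, -29), (113, -53)]
edges 345 [(89, 67), (90, 30), (111, -28), (112, -65)]
cx 317.3370709226624 TCP proj [315.78524169 256.77310672]
```

Request:
send_rows:
  steps: [0,0.2,0,0,0,0,0,0,0.41,0,0,0,0,0,0,0.41,0,0,0,0,0,0,0.41,0,0,0,0,0]

```text
time: 5.95
tool_pos: [0.454, -0.1867, 0.2584]
orientation: [0.997, 0.077, -0.0, -0.0]
ft_force: [0.2, -0.1, -1.5]
opening: 0.0251
gripper_force: 60.2
```

```bash
python3 mv.py .4532 -.1878 .258 .16; python3 bar.py; python3 - <<'E'
from h import *
c=cam('wrist');s=read_state();p=s['tool_pos'];save(c,'w4.png')
S=cam('scene');save(S,'s4.png')
r=regions_of(S[0],'middle_plate')
for q in r[:2]:
    print(q['score'],q['bbox']);x=fit([(S,q['pixels'].astype(np.float32))],boxes(.12),[p[0],p[1],p[2]-.088,.16],(.005,.005,.005,.05));print(np.round(x[0]-[p[0],p[1],p[2]-.088,.16],4),x[1])
im=np.vstack([cv2.resize(c[0]['frame'][60:300,200:440],(500,500)),])
im2=cv2.resize(S[0]['frame'][180:340,260:420],(500,500))
cv2.imwrite('pics/c4.png',cv2.resize(np.hstack([im,im2])[:,:,::-1],(800,400)))
E
```

```text
t 5.95 p [ 0.454  -0.1867  0.2584] F [ 0.2 -0.1 -1.5] open 0.0251
shift [-0.008  0.008  0.003] turn [-0.     0.001 -0.005] calls 1 -> first [-0.008  0.008  0.003] [-0.     0.001 -0.005] rows 0.0 turnrows 0.0
widths [ 0.0335  0.0125  0.0062  0.0031  0.0186 -0.0031  0.0185  0.0184  0.0184
  0.0193 -0.0041  0.0202  0.0201  0.0201  0.02    0.0199  0.0189]
yaw 0.15833648028216935 lateral at s=-.12 -0.001845672398801216 rms 0.000187719444195859
edges 339 [(90, 33), (112, -32), (113, -67)]
edges 291 [(90, 32), (112, -37), (113, -37), (118, -33)]
cx 317.3370709226624 TCP proj [315.8260462  257.09710553]
0.76 [346.5, 274.1, 36.2, 59.3]
[ 0.0092  0.0122 -0.0321  0.0369] 0.22410088777542114
```

View pics/c4.png

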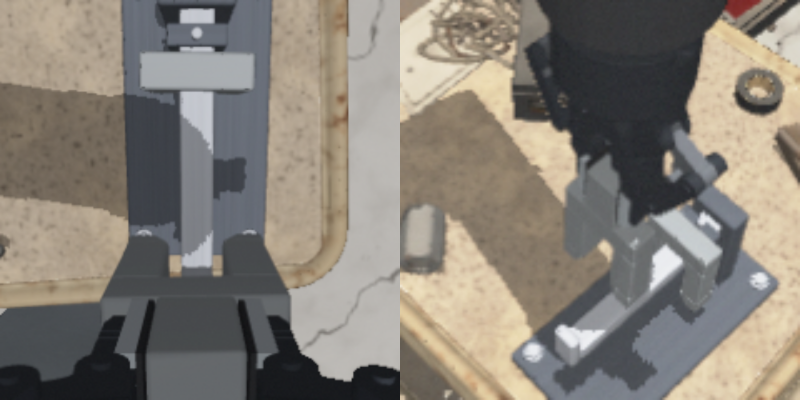

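The bar (about 318 px) lies midway between the plate's legs, and the scene view agrees. The plate is aligned, so I'll lower it.

Request:
send_rows:
  steps: [0,0.005,0.2,0,0,0,0,0,0.005,0.4,0,0,0,0,0,0.005,0.5,0,0,0,0,0,0.005,0.58,0,0,0,0,0,0.005,0.64,0,0,0,0,0,0.005,0.7,0,0,0,0,0,0.005,0.7,0,0,0,0]

```text
time: 6.85
tool_pos: [0.4537, -0.1878, 0.1743]
orientation: [0.997, 0.077, -0.0, -0.0]
ft_force: [0.1, -0.0, -2.8]
opening: 0.0251
gripper_force: 60.1
```

Request:
send_rows:
  steps: [0,0,0.06,0,0,0,0,0,0,0.12,0,0,0,0,0,0,0.18,0,0,0,0,0,0,0.24,0,0,0,0,0,0,0.3,0,0,0,0,0,0,0.35,0,0,0,0,0,0,0.35,0,0,0,0]

```text
time: 7.55
tool_pos: [0.4534, -0.1878, 0.1317]
orientation: [0.997, 0.077, -0.001, -0.0]
ft_force: [-1.0, 1.2, -2.3]
opening: 0.0253
gripper_force: 60.2
```

Request:
send_rows:
  steps: [0,0,0.01,0,0,0,0,0,0,0.02,0,0,0,0,0,0,0.025,0,0,0,0,0,0,0.025,0,0,0,0]

```text
time: 7.95
tool_pos: [0.4539, -0.188, 0.13]
orientation: [0.997, 0.077, 0.0, 0.0]
ft_force: [-1.1, -0.5, -2.0]
opening: 0.0253
gripper_force: 60.2
```

```bash
python3 mv.py .4532 -.1878 .1284 .158
```

```text
t 7.95 p [ 0.4539 -0.188   0.13  ] F [-1.1 -0.5 -2. ] open 0.0253
shift [-0.006 -0.002  0.014] turn [ 0.    -0.    -0.004] calls 1 -> first [-0.006 -0.002  0.014] [ 0.    -0.    -0.004] rows 0.0 turnrows 0.0
```

Request:
send_rows:
  steps: [0,0,0.006,0,0,0,0,0,0,0.012,0,0,0,0,0,0,0.012,0,0,0,0]

```text
time: 8.25
tool_pos: [0.4539, -0.188, 0.1285]
orientation: [0.997, 0.077, 0.0, 0.0]
ft_force: [-0.8, 0.5, -2.3]
opening: 0.0251
gripper_force: 60.4
```

```bash
python3 - <<'E'
from h import *
c=cam('wrist');g=cv2.cvtColor(c[0]['frame'],cv2.COLOR_RGB2GRAY).astype(float)
s=read_state();p=np.array(s['tool_pos']);R=Ro.from_quat(s['orientation']);print(p.round(4),s['ft_force'].round(1))
T=R.as_matrix()
# low plate mask edges -> tool x
for r in regions_of(c[0],'low_plate')[:1]:
    m=r['pixels'];print(r['score'],r['bbox']);
    cols=np.where(m.any(0))[0];cc=[cols[len(cols)//5],cols[-len(cols)//5]]
    for k in cc:
        rows=np.where(m[:,k])[0]
        for rr in(rows[0]-.5,rows[-1]+.5): print(k,rr,'tool xy',(R.inv().apply(atz(c,(k,rr),.122)[0]-p)).round(4))
save(c,'w5.png')
E
```

```text
[ 0.4539 -0.1879  0.1285] [ 0.6  0.2 -2. ]
0.67 [314.9, 87.0, 133.3, 52.0]
275 59.5 tool xy [ 0.0956 -0.019   0.0065]
275 111.5 tool xy [ 0.0724 -0.0197  0.0065]
354 59.5 tool xy [0.0956 0.0174 0.0065]
354 111.5 tool xy [0.0724 0.018  0.0065]
```

Request:
send_rows:
  steps: [0.06,0,0.004,0,0,0,0,0.15,0,0.005,0,0,0,0,0.25,0,0.005,0,0,0,0,0.34,0,0.005,0,0,0,0,0.4,0,0.005,0,0,0,0,0.43,0,0.005,0,0,0,0,0.45,0,0.005,0,0,0,0]

```text
time: 9.05
tool_pos: [0.5076, -0.1799, 0.1284]
orientation: [0.997, 0.077, -0.0, 0.0]
ft_force: [-3.6, -1.0, 5.8]
opening: 0.0254
gripper_force: 61.2
```

Request:
send_rows:
  steps: [0.01,0,0,0,0,0,0,0.02,0,0,0,0,0,0,0.03,0,0,0,0,0,0,0.04,0,0,0,0,0,0,0.05,0,0,0,0,0,0,0.06,0,0,0,0,0,0]

```text
time: 9.65
tool_pos: [0.5144, -0.1787, 0.1284]
orientation: [0.997, 0.077, 0.0, 0.0]
ft_force: [-4.8, -0.5, 4.3]
opening: 0.0251
gripper_force: 61.2
```

Request:
send_rows:
  steps: [0.01,0,0,0,0,0,0,0.02,0,0,0,0,0,0,0.03,0,0,0,0,0,0,0.04,0,0,0,0,0,0]

```text
time: 10.05
tool_pos: [0.5191, -0.178, 0.1284]
orientation: [0.997, 0.077, 0.0, 0.0]
ft_force: [-4.7, -1.2, 4.4]
opening: 0.0251
gripper_force: 61.2
```

Request:
send_rows:
  steps: [0.01,0,-0.003,0,0,0,0,0.02,0,-0.004,0,0,0,0,0.03,0,-0.004,0,0,0,0]

```text
time: 10.35
tool_pos: [0.5225, -0.1773, 0.1284]
orientation: [0.997, 0.077, -0.0, 0.0]
ft_force: [-4.3, -1.1, 4.6]
opening: 0.0251
gripper_force: 61.0
```

Request:
send_rows:
  steps: [0.01,0,0,0,0,0,0,0.02,0,0,0,0,0,0,0.03,0,0,0,0,0,0]

```text
time: 10.65
tool_pos: [0.5248, -0.177, 0.1284]
orientation: [0.997, 0.077, -0.002, 0.0]
ft_force: [-12.2, -0.8, 8.1]
opening: 0.0252
gripper_force: 61.4
```

Request:
send_rows:
  steps: [0.008,0,0,0,0,0,0,0.016,0,0,0,0,0,0]

```text
time: 10.85
tool_pos: [0.5251, -0.177, 0.1284]
orientation: [0.997, 0.077, -0.004, 0.0]
ft_force: [-18.4, -0.6, 11.8]
opening: 0.0255
gripper_force: 61.8
```

Request:
send_rows:
  steps: [-0.01,0,0,0,0,0,0,-0.01,0,0,0,0,0,0,-0.01,0,0,0,0,0,0]

```text
time: 11.15
tool_pos: [0.5249, -0.177, 0.1284]
orientation: [0.997, 0.077, -0.002, 0.0]
ft_force: [-12.2, -0.5, 8.5]
opening: 0.025
gripper_force: 61.4
```

Request:
send_rows:
  steps: [0,0,0,0,0,0,0,0,0,0,0,0,0,0,0,0,0,0,0,0,0,0,0,0,0,0,0,0,0,0,0,0,0,0,0,0,0,0,0,0,0,0,0,0,0,0,0,0,0]

```text
time: 11.85
tool_pos: [0.5249, -0.177, 0.1284]
orientation: [0.997, 0.077, -0.003, 0.0]
ft_force: [-12.2, 0.6, 7.9]
opening: 0.0255
gripper_force: 61.4
```

Request:
send_rows:
  steps: [0,0,0,0,0,0,0.45,0,0,0,0,0,0,0.7,0,0,0,0,0,0,1,0,0,0,0,0,0,1]

```text
time: 12.25
tool_pos: [0.5273, -0.1763, 0.1282]
orientation: [0.997, 0.077, 0.0, -0.0]
ft_force: [0.5, 0.3, 0.6]
opening: 0.0798
gripper_force: 0.0
```

Request:
send_rows:
  steps: [0,0,-0.15,0,0,0,1,0,0,-0.5,0,0,0,1,0,0,-0.9,0,0,0,1,0,0,-1,0,0,0,1,0,0,-1,0,0,0,1]

```text
time: 12.75
tool_pos: [0.5282, -0.1767, 0.2516]
orientation: [0.997, 0.077, 0.003, 0.0]
ft_force: [-0.4, 0.4, -1.2]
opening: 0.0854
gripper_force: 0.0
```

```bash
python3 mv.py .4466 .2661 .26 .0246; python3 - <<'E'
from h import *
c=cam('wrist');S=cam('scene');T=cam('top')
cv2.imwrite('pics/c6.png',cv2.resize(np.hstack([cv2.resize(c[0]['frame'][0:300,170:470],(500,500)),cv2.resize(S[0]['frame'][200:340,280:420],(500,500))])[:,:,::-1],(800,400)))
r=regions_of(T[0],'tall_plate')[0];r2=regions_of(S[0],'tall_plate')[0]
print(r['score'],r['bbox'],r2['score'],r2['bbox'])
E
```

```text
t 12.75 p [ 0.5282 -0.1767  0.2516] F [-0.4  0.4 -1.2] open 0.0854
shift [-0.104 -3.751 -0.076] turn [ 0.001 -0.006  0.124] calls 3.75 -> first [-0.028 -1.    -0.02 ] [ 0.    -0.002  0.033] rows 2.4 turnrows 0.2
0.52 [246.7, 237.3, 33.6, 4.6] 0.67 [356.9, 308.4, 110.6, 108.7]
```

View pics/c6.png

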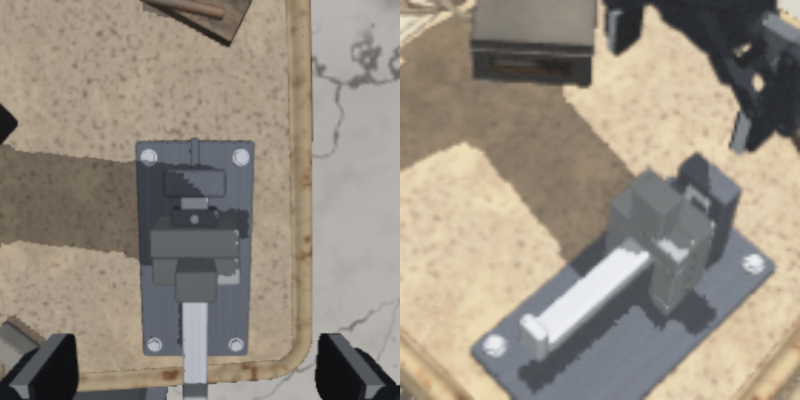

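The pack is closed against the collar (dark block at about (195,215) in the left crop), and the middle plate hangs square. Next is the tall plate.

Request:
send_rows:
  steps: [-0.01,-0.35,0,0,0,0,1,-0.02,-0.7,-0.05,0,0,0,1,-0.03,-1,-0.08,0,0,0,1]

```text
time: 13.3
tool_pos: [0.5042, -0.0573, 0.2571]
orientation: [0.997, 0.077, -0.001, 0.0]
ft_force: [0.7, 0.1, 1.6]
opening: 0.0853
gripper_force: 0.0
```

Request:
send_rows:
  steps: [-0.01,-0.35,0,0,0,0,1,-0.02,-0.7,0,0,0,0,1,-0.03,-1,0,0,0,0,1]

```text
time: 13.6
tool_pos: [0.4821, 0.0612, 0.257]
orientation: [0.997, 0.077, -0.001, 0.0]
ft_force: [0.7, 0.3, -0.2]
opening: 0.0854
gripper_force: 0.0
```

Request:
send_rows:
  steps: [-0.01,-0.35,0,0,0,0.03,1,-0.02,-0.7,0,0,0,0.08,1,-0.03,-1,0,0,0,0.12,1,-0.03,-1,0,0,0,0.12,1,-0.03,-1,0,0,0,0.12,1]

```text
time: 14.1
tool_pos: [0.4605, 0.178, 0.2569]
orientation: [1.0, 0.015, -0.001, 0.001]
ft_force: [-0.3, -0.9, 0.0]
opening: 0.0857
gripper_force: 0.0
```

```bash
python3 look.py tall_plate .158 .4466 .2661 0 .0246 w7.png;python3 mv.py .4466 .2661 .26 .0246
```

```text
0.59 [235.6, 201.2, 73.8, 53.7]
[ 0.4444  0.2689 -0.0074  0.0046] 0.03907573223114014
t 14.2 p [0.4609 0.1769 0.2575] F [0.1 0.8 0.1] open 0.0853
shift [-0.098 -0.747 -0.021] turn [0.001 0.    0.004] calls 1 -> first [-0.098 -0.747 -0.021] [0.001 0.    0.004] rows 1.8 turnrows 0.0
```

Request:
send_rows:
  steps: [-0.05,-0.35,0,0,0,0,1,-0.11,-0.75,0,0,0,0.01,1,-0.11,-0.75,0,0,0,0.01,1,-0.11,-0.75,0,0,0,0.01,1]

```text
time: 14.6
tool_pos: [0.4452, 0.2668, 0.2575]
orientation: [1.0, 0.009, -0.0, 0.001]
ft_force: [1.0, -0.2, -0.7]
opening: 0.0851
gripper_force: 0.0
```

```bash
python3 look.py tall_plate .158 .4455 .267 0 .015 w8.png;python3 mv.py .4455 .267 .126 .015; python3 -c "
import cv2;a=cv2.imread('pics/w8.png')[100:300,200:440];cv2.imwrite('pics/w8c.png',cv2.resize(a,(600,500)))"
```

```text
0.83 [317.4, 190.9, 58.2, 53.2]
[ 0.4459  0.2673 -0.0007  0.0223] 0.0362820029258728
t 14.7 p [0.4456 0.2659 0.2581] F [-0.1 -0.8  0.2] open 0.0849
shift [-1.000e-03 -9.000e-03  1.101e+00] turn [ 0.    -0.     0.002] calls 1.1 -> first [-0.001 -0.008  1.   ] [ 0.    -0.     0.002] rows 2.4 turnrows 0.0
```

View pics/w8c.png

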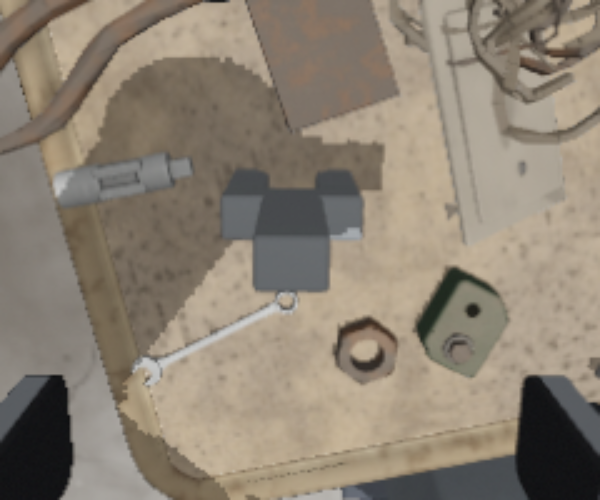

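The tall plate's tab is centred between the fingers at about (291,263) in the crop, and square. I'll go down and grip.

Request:
send_rows:
  steps: [0,-0.01,0.4,0,0,0,1,0,-0.01,0.75,0,0,0,1,0,-0.01,0.9,0,0,0,1,0,-0.01,1,0,0,0,1]

```text
time: 15.1
tool_pos: [0.4451, 0.2665, 0.1362]
orientation: [1.0, 0.008, -0.001, 0.001]
ft_force: [0.2, 0.4, 0.9]
opening: 0.0853
gripper_force: 0.0
```

Request:
send_rows:
  steps: [0,0,0.1,0,0,0,1,0,0,0.1,0,0,0,0,0,0,0.1,0,0,0,0,0,0,0.1,0,0,0,0,0,0,0.1,0,0,0,0,0,0,0.1,0,0,0,0,0,0,0.1,0,0,0,0]
  grip_force: 60

```text
time: 15.8
tool_pos: [0.4455, 0.2684, 0.127]
orientation: [1.0, 0.009, 0.001, -0.0]
ft_force: [-0.4, -0.9, 5.3]
opening: 0.0252
gripper_force: 60.2
```

Request:
send_rows:
  steps: [0,0,-0.2,0,0,0,0,0,0,-0.6,0,0,0,0,0,0,-1,0,0,0,0,0,0,-1,0,0,0,0]

```text
time: 16.2
tool_pos: [0.447, 0.2693, 0.2531]
orientation: [1.0, 0.009, 0.004, -0.003]
ft_force: [0.1, 0.5, -1.9]
opening: 0.0251
gripper_force: 60.1
```

```bash
python3 mv.py .4527 -.1868 .295 .158
```

```text
t 16.2 p [0.447  0.2693 0.2531] F [ 0.1  0.5 -1.9] open 0.0251
shift [-0.018  3.799 -0.374] turn [-0.006 -0.009 -0.134] calls 3.8 -> first [-0.005  1.    -0.098] [-0.001 -0.002 -0.035] rows 2.4 turnrows 0.2
```

Request:
send_rows:
  steps: [0,0.3,-0.2,0,0,-0.02,0,0,0.65,-0.37,0,0,-0.07,0,0,1,-0.37,0,0,-0.13,0,0,1,-0.37,0,0,-0.13,0]

```text
time: 16.6
tool_pos: [0.4472, 0.1451, 0.2909]
orientation: [0.997, 0.076, 0.0, -0.0]
ft_force: [-0.4, 0.2, -3.7]
opening: 0.025
gripper_force: 61.4
```

```bash
python3 mv.py .4545 -.1877 .295 .158
```

```text
t 16.6 p [0.4472 0.1451 0.2909] F [-0.4  0.2 -3.7] open 0.025
shift [-0.362  2.75  -0.036] turn [-0.    -0.001 -0.005] calls 2.75 -> first [-0.131  1.    -0.013] [-0.    -0.    -0.002] rows 2.4 turnrows 0.0
```

Request:
send_rows:
  steps: [-0.05,0.35,0,0,0,0,0,-0.1,0.7,-0.03,0,0,0,0,-0.13,1,-0.03,0,0,0,0]

```text
time: 16.9
tool_pos: [0.4499, 0.0263, 0.293]
orientation: [0.997, 0.077, -0.001, -0.0]
ft_force: [1.3, -0.1, -3.8]
opening: 0.0249
gripper_force: 61.9
```

Request:
send_rows:
  steps: [-0.05,0.35,0,0,0,0,0,-0.1,0.7,0,0,0,0,0,-0.13,1,0,0,0,0,0]

```text
time: 17.2
tool_pos: [0.4529, -0.0948, 0.2925]
orientation: [0.997, 0.077, -0.001, -0.0]
ft_force: [1.0, 0.7, -3.9]
opening: 0.0252
gripper_force: 61.9
```

Request:
send_rows:
  steps: [-0.05,0.3,0,0,0,0,0,-0.08,0.6,0,0,0,0,0,-0.1,0.74,0,0,0,0,0,-0.1,0.74,0,0,0,0,0,-0.1,0.74,0,0,0,0,0]

```text
time: 17.7
tool_pos: [0.4551, -0.1828, 0.2924]
orientation: [0.997, 0.077, -0.001, -0.001]
ft_force: [-0.7, 0.5, -3.8]
opening: 0.025
gripper_force: 62.0
```

```bash
python3 mv.py .4545 -.1877 .295 .158; python3 bar.py; python3 - <<'E'
from h import *
c=cam('wrist');S=cam('scene')
cv2.imwrite('pics/c9.png',cv2.resize(np.hstack([cv2.resize(c[0]['frame'][60:300,200:440],(500,500)),cv2.resize(S[0]['frame'][180:340,260:420],(500,500))])[:,:,::-1],(800,400)))
E
```

```text
t 17.7 p [ 0.4551 -0.1828  0.2924] F [-0.7  0.5 -3.8] open 0.025
shift [-0.011  0.039 -0.022] turn [-0.001  0.002 -0.004] calls 1 -> first [-0.011  0.039 -0.022] [-0.001  0.002 -0.004] rows 0.1 turnrows 0.0
widths [-0.0255  0.0196  0.0196  0.0195  0.0195  0.0194 -0.0045  0.0193  0.0192
  0.0192  0.0191  0.019   0.019   0.0189  0.0189  0.0188  0.0188]
yaw 0.15699852876605774 lateral at s=-.12 -0.002026142366175328 rms 6.123304355904315e-07
edges 340 [(70, -28), (91, 35), (110, -31), (111, -46), (112, 65), (131, -34)]
edges 297 [(91, 45), (92, 28), (111, -38), (112, 38), (121, -50)]
cx 317.3370709226624 TCP proj [315.66929958 257.0688271 ]
```

View pics/c9.png

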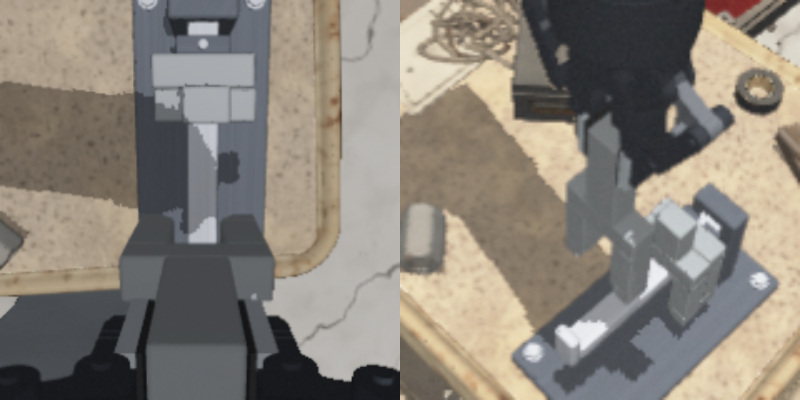

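The bar centre is about 5 mm right of the plate's slot centre. I'll correct by 0.04 and lower.

Request:
send_rows:
  steps: [-0.005,0.04,0.1,0,0,0,0,-0.005,0.04,0.3,0,0,0,0,-0.005,0.04,0.45,0,0,0,0,-0.005,0.04,0.52,0,0,0,0,-0.005,0.04,0.58,0,0,0,0,-0.005,0.04,0.64,0,0,0,0,-0.005,0.04,0.68,0,0,0,0,-0.005,0.04,0.68,0,0,0,0]

```text
time: 18.65
tool_pos: [0.4552, -0.188, 0.2119]
orientation: [0.997, 0.077, -0.0, -0.0]
ft_force: [-0.2, -0.4, -3.2]
opening: 0.0251
gripper_force: 61.9
```

Request:
send_rows:
  steps: [0,0,0.06,0,0,0,0,0,0,0.12,0,0,0,0,0,0,0.18,0,0,0,0,0,0,0.24,0,0,0,0,0,0,0.29,0,0,0,0,0,0,0.32,0,0,0,0,0,0,0.32,0,0,0,0]

```text
time: 19.35
tool_pos: [0.455, -0.188, 0.1733]
orientation: [0.997, 0.077, -0.001, -0.0]
ft_force: [-0.1, 0.3, -3.5]
opening: 0.0249
gripper_force: 61.9
```

Request:
send_rows:
  steps: [0,0,0.02,0,0,0,0,0,0,0.035,0,0,0,0,0,0,0.047,0,0,0,0,0,0,0.052,0,0,0,0,0,0,0.052,0,0,0,0]

```text
time: 19.85
tool_pos: [0.4553, -0.1881, 0.1677]
orientation: [0.997, 0.077, -0.0, 0.0]
ft_force: [-0.2, -0.1, -3.5]
opening: 0.0254
gripper_force: 62.0
```

Request:
send_rows:
  steps: [0.06,0,0,0,0,0,0,0.15,0,0,0,0,0,0,0.23,0,0,0,0,0,0,0.29,0,0,0,0,0,0,0.33,0,0,0,0,0,0,0.35,0,0,0,0,0,0,0.36,0,0,0,0,0,0]

```text
time: 20.55
tool_pos: [0.4982, -0.1814, 0.1676]
orientation: [0.997, 0.077, -0.0, 0.0]
ft_force: [0.0, 0.2, -3.9]
opening: 0.0249
gripper_force: 62.0
```

Request:
send_rows:
  steps: [0.01,0,0,0,0,0,0,0.02,0,0,0,0,0,0,0.03,0,0,0,0,0,0]

```text
time: 20.85
tool_pos: [0.5015, -0.1809, 0.1679]
orientation: [0.997, 0.077, 0.0, 0.0]
ft_force: [-0.7, 0.1, -3.3]
opening: 0.0252
gripper_force: 62.0
```

Request:
send_rows:
  steps: [0.01,0,0.004,0,0,0,0,0.02,0,0.004,0,0,0,0]

```text
time: 21.05
tool_pos: [0.5034, -0.1806, 0.1672]
orientation: [0.997, 0.077, -0.001, 0.0]
ft_force: [-4.1, 0.8, -1.6]
opening: 0.0248
gripper_force: 62.3
```

Request:
send_rows:
  steps: [0.008,0,0,0,0,0,0,0.016,0,0,0,0,0,0]

```text
time: 21.25
tool_pos: [0.504, -0.1807, 0.1674]
orientation: [0.997, 0.077, -0.002, 0.0]
ft_force: [-10.6, 0.7, 2.1]
opening: 0.0252
gripper_force: 62.8
```

Contact at 10.6 N. I'll hold it there for 0.7 s.

Request:
send_rows:
  steps: [0,0,0,0,0,0,0,0,0,0,0,0,0,0,0,0,0,0,0,0,0,0,0,0,0,0,0,0,0,0,0,0,0,0,0,0,0,0,0,0,0,0,0,0,0,0,0,0,0]

```text
time: 21.95
tool_pos: [0.504, -0.1807, 0.1674]
orientation: [0.997, 0.077, -0.002, 0.0]
ft_force: [-8.9, 1.1, 0.8]
opening: 0.0248
gripper_force: 62.8
```

Request:
send_rows:
  steps: [0,0,0,0,0,0,0.45,0,0,0,0,0,0,0.7,0,0,0,0,0,0,1,0,0,0,0,0,0,1]

```text
time: 22.35
tool_pos: [0.5062, -0.1802, 0.1677]
orientation: [0.997, 0.077, 0.001, 0.0]
ft_force: [-0.2, 0.5, -0.8]
opening: 0.08
gripper_force: 0.0
```

Request:
send_rows:
  steps: [0,0,-0.15,0,0,0,1,0,0,-0.5,0,0,0,1,0,0,-0.9,0,0,0,1,0,0,-1,0,0,0,1,0,0,-1,0,0,0,1]

```text
time: 22.85
tool_pos: [0.5068, -0.1805, 0.2906]
orientation: [0.997, 0.077, 0.003, 0.001]
ft_force: [-0.1, 0.2, -0.3]
opening: 0.0853
gripper_force: 0.0
```

```bash
python3 - <<'E'
from h import *
c=cam('wrist');S=cam('scene')
cv2.imwrite('pics/c10.png',cv2.resize(np.hstack([cv2.resize(c[0]['frame'][40:240,200:400],(500,500)),cv2.resize(S[0]['frame'][200:340,280:420],(500,500))])[:,:,::-1],(800,400)))
E
```

```text
(no output)
```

View pics/c10.png

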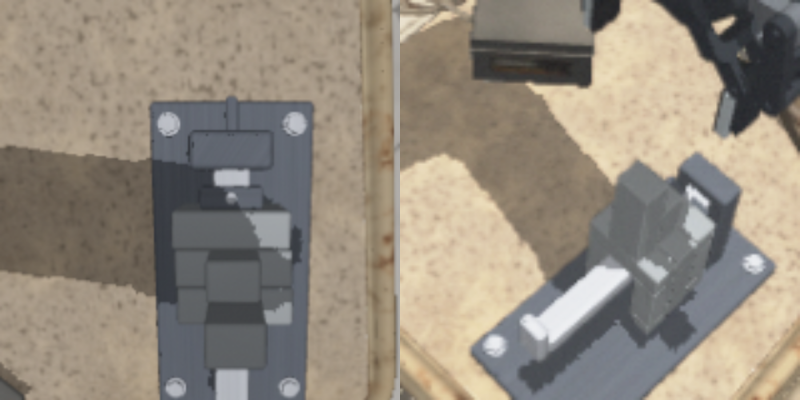

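Both views show the three plates tight together, square to the bar and against the collar, with the gripper clear of them. Handing in.

```bash
python3 -c "
from cell import close_job;print(close_job())"
```

```text
the job is handed in; nothing more can be done
None
```

The middle plate, then the tall plate, hang on the bar in front of the low one; each was held for about 0.7 s (12 N and 9–10.6 N, after an 18 N peak on the middle). The last pictures show the pack closed and square against the collar, and the job is handed in at about 23 s; no verdict was returned.

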